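Set a flat bar up to the length stop in a hacksaw guide

TASK

Set the flat aluminium bar up for its next hacksaw cut, only pushing with the fingertips: flip the length stop's flap fully down into the bar's path, push the bar lengthwise along the fence until its end butts against the flap, then push the vice jaw home so that the bar is tight and flat against the fence. Do not lift the bar, and leave everything else on the bench and bed where it is.

Things in the scene. Friction and masses are not known exactly. Their poses are not given: they have to be found in the camera images.
- guide: hacksaw cutting guide, fixed: grey bed 185 (x) x 620 (y), top 20 above the bench, reaching from x = -125 to +60, with an aluminium fence 22 thick along it, top 48 above the bench. Origin: bench level, under the middle of the fence's front face (towards the robot); own x points away from the robot across the fence, own y to the left along it
- post (a point): top centre of the front pair of slotted steel blade-guide posts, at the bed's front edge (guide x = -112, y = 50), 16 (x) x 24 (y), top 110 above the bench. A like pair stands behind the fence at guide x = 36, y = 50
- bar: the work: a solid flat aluminium bar 40 wide (x) x 300 long (y) x 20 high, about 0.65 kg (slides under some 3 to 8 N), lying loose on the bed lengthwise along the fence, within 4 mm of it. Origin at the centre of its underside; own y runs along the bar to the left
- bar_lead (a point): centre of the bar's left (+y) end face, the end that is to butt against the stop; 10 mm above the bed
- bar_tail (a point): centre of the bar's right (-y) end face, 10 mm above the bed: push here, to the left, to slide the bar
- stop: saddle of the flip-over length stop, clamped immovably on the fence left of the bar. Origin: bench level, in the planes of the fence's front face and of the stop face that the bar's end (coming from -y) meets; axes like the guide's. Spans x = -13 to 31, y = -18 to 36; top 83 above the bench at the two hinge lugs (x below 5, either side of the flap), 71 behind them; a clamp knob reaches back to x = 56
- flap (a joint): angle of the steel stop flap about its hinge, which runs along the fence: 0 = fully down in the bar's path (firm end stop), grows as it swings up over the fence; 2.0 = thrown right up, beyond about 1.6 it leans away from the robot. Starts up, at 1.5 to 1.95. Stiff friction pivot (about 2 to 3 N at 40 mm); it stays wherever it is left
- flap_hinge (a point): on the flap's hinge axis, midway across its 18 mm width (y), 76 above the bench, 6 in front of the fence face. The flap is L-shaped: a 12 thick arm 44 long from the hinge, and at its end a foot 30 thick at a right angle, reaching 51 from the arm's centre line. Down: the arm points at the robot, its top 82 above the bench, the foot hangs to 5 above the bed. Up: the arm stands up, the foot juts to the robot
- flap_end (a point): on the arm's outer face (top when down, rear, away from the robot, when up), 40 mm from the hinge axis, midway across the width. This outer face is what to push: from behind towards the robot, then down
- jaw (a joint): opening of the quick-vice jaw in m: the gap between the jaw and the 40 mm bar if the bar is flat against the fence; 0 = tight on the bar. The jaw slides straight towards the fence (guide's +x) under about 5 N and stays wherever it is pushed; starts 0.018 to 0.034 open
- jaw_push (a point): centre of the jaw's front face (towards the robot), 37 above the bench. The jaw is a block 27 thick (x), 70 wide (y), from 1.5 to 31.5 above the bed, centred at y = -40 of the guide; a 4 mm release tab is on its top. Push here, straight towards the fence
- round_offcut: bystander: a solid round steel offcut, diameter 40, 55 tall, standing on the bench in front of the guide, on the stop's side; origin at the centre of its underside
- tube_offcut: bystander: a short copper tube, diameter 44, 60 tall, standing on the bench in front of the guide, on the tail side; origin at the centre of its underside
- disc_offcut: bystander: an aluminium disc, diameter 38, 18 thick, lying on the guide's bed near its left (+y) end; origin at the centre of its underside
- hacksaw: bystander: a hacksaw lying flat on the bench behind the fence, 400 long along its own y, 95 wide, 22 high; origin under the middle of its blade, the frame to its own +x
- file: bystander: a flat file with a wooden handle lying on the bench between the robot and the guide, 250 long along its own y (150 to the handle's end, 100 to the tip), 25 high; origin on the bench
- square: bystander: a try square lying flat on the bench to the right (-y) of the guide, stock 110 x 20 x 16 along its own y, blade 140 long to its own +x; origin under the middle of the stock
- paste_tin: bystander: a round dark tin with a steel lid, diameter 60, 50 tall, standing on the bench behind the fence; origin at the centre of its underside

How it is judged:
On the way, in this order (a step that is already met when the one before it is completed fails the run):
1. the stop flap is fully down (value of joint flap below 0.06 rad), for 0.2 s.
2. with the flap down, the bar's end butts against it (value of joint flap below 0.06 rad and y of bar_lead in the frame of stop above -0.003 m), for 0.2 s.
3. the jaw is tight on the bar (value of joint jaw below 0.002 m), for 0.2 s.
At the end, for the whole second after the job is handed in: The flap is down (within 0.06 rad), the bar's end is within 3 mm of the stop face, the jaw is within 2 mm of tight, and the bar lies still on the bed, flat against the fence (within 2.5 mm and 0.02 rad) (all of step 2 and angle between the y axis of bar and the y axis of guide, either way round below 0.02 rad and value of joint jaw below 0.002 m and x of bar in the frame of guide above -0.0225 m and height (world z) of bar below 0.023 m and linear speed of bar below 0.01 m/s); the robot touches nothing.
It fails at once if the bar is lifted off the bed or tipped (height (world z) of bar above 0.03 m or angle between bar's own z axis and vertical above 0.12 rad).
It fails at once if a bystander is moved by more than 25 mm or lifted (distance of any of round_offcut, tube_offcut, disc_offcut, hacksaw, file, square, paste_tin from where it was at the start of the episode above 0.025 m).
It also fails if it takes over 64 s, if anything falls off the work surface, if the arm or the gripper's body presses on something with over 40 N, if the wrist force passes 120 N, or if a joint passes its speed limit or range.

ROBOT

A 6-joint arm with a two-finger parallel gripper is mounted at the origin on the work surface. World frame = base frame: x ahead of the robot, y to its left, z up, the work surface at z = 0. Lengths are in m, angles in rad, forces in N, time in s.
With the tool pointing down it reaches from about 0.425 to 0.95 m from the base axis. Payload 3.5 kg.
Tool frame: the origin (TCP) lies between the finger pads; the fingertips stand 17 mm ahead of it and the grasp point (between the pads) lies 2 mm behind it; z points along the fingers, y is the direction in which the jaws open and shut (so a half turn about z gives the same grasp; the last joint's range is limited). The gripper opens to 85 mm and grips with 20 to 120 N. Pads are 22 mm wide; open, the fingers measure 114 mm over their backs; the gripper's body (76 mm by 85 mm) begins 54 mm behind the grasp point. The pads swing forward as they close: fully open they stand 13 mm farther back than shut.
Start: joints at [1.058, 0.286, 1.577, -0, 1.279, -0.15], TCP at [0.24, 0.631, 0.248] pointing down, gripper open.
Joint ranges: [-2.77, 2.77], [-0.9, 2.22], [0.21, 2.48], [-1.53, 4.67], [0.24, 2.81], [-2.84, 2.84]. Speed limits (rad/s): [2.79, 2.79, 3.14, 3.14, 3.14, 3.14].

INTERFACE

Orientations are given as a unit quaternion [x, y, z, w].
In Python, from plant import ctrl gives the robot as it stands.
- The arm moves only by the tool carry_out, never from a script. Its argument "commands" is a list of rows, each an object with "delta_pos": the shift along the tool's x, y, z in m, a list of three; "delta_rot": the turn, a rotation vector about the tool's x, y, z in rad, a list of three; "claw": the opening in per cent of the stroke, from 0 (shut) to 100 (fully open). A call has 1 to 8 rows; each row is the pose to reach, as a shift and turn from the pose measured when the call began, along the tool's axes at that moment; what a row does not reach only later rows make up. A row lasts 1/12 s, in which the tool goes at most 41.7 mm and 7.16 degrees, less where a joint would pass 70% of its speed; a pose out of reach is approached as far as the arm can. A call with a gripper value outside its range is refused whole. The fingers move at their own pace and stop on an object; "force" is the grip in N (left out, the last holds). Time passes only in rows, so rows that repeat a pose let the fingers close. It gives the time, the measured TCP pose, the force and the opening at its end, in the units of the state.
- ctrl.get_state(): the state, without advancing time (a new reading comes with each control period).
- ctrl.read_camera(name): name is "side" or "top" or "wrist"; returns (picture, depth): 420x560x3 uint8, red, green, blue; 420x560 float32, m along the optical axis (not along the pixel's ray), 0 where there is no reading.
- ctrl.camera_info(name): a dict with "fx", "fy", "cx", "cy" (pixels), "k1" (the pictures are not rectified: a ray, as slopes to the right and down, at radius r is drawn at 1 + k1 r^2 times it, then the intrinsics apply), "rvec" (rotation vector, rad) and "tvec" (3), from world to camera coordinates, as OpenCV has them; the wrist camera has in their place "mount" (4x4, takes a point from camera to tool coordinates, whose origin is the TCP and whose axes are the flange's). Camera axes: x right, y down, z forward; pixel columns grow to the right and rows downward; lengths in m; the calibration is good to about 2 mm. A picture is of the moment at which its call begins: read the wrist's pose just before it. camera_info takes no time and is no camera call.
- ctrl.sign_off(): hands the job in, once; it reports no verdict.
The state is a dict: "time": time; "qpos": joint angles; "dq": joint speeds; "joint_efforts": joint torques, N m; "eef_pos": TCP position; "tcp_rot": TCP orientation; "contact_force": force on the tool from outside, world axes, zero at the start; "wrist_torque": the same for the moment, N m; "opening": opening from 0.0 (shut) to 1.0 (fully open).
Only numpy, scipy, OpenCV 4.12 (cv2) and the standard library are available. Lean on these libraries where they do the work, as an engineer would, in place of code of your own. Each camera call takes 0.05 s, during which the arm holds its last target.

## Working session

There is one attempt and no reset: what is moved stays moved. The work goes in short steps, Python scripts to look and compute and a tool call to move; the robot and the scene stay as the last step left them, time stands still between calls to the robot, and variables do not carry over. Pictures are saved under pics/ and viewed, and the job is handed in when it is done.

Besides the shell and the picture viewer there is one more tool, called after "Call:" by a JSON object that holds its "api" and its "payload". carry_out: Moves the arm, as the interface text tells. Its arguments: {"type":"object","properties":{"commands":{"type":"array"},"force":{"type":"number"}},"required":["commands"]}

```bash
ls; mkdir -p pics
python3 - <<'E'
from plant import ctrl
import cv2,numpy as np
print(ctrl.get_state())
for n in ["side","top","wrist"]:
    print(n,ctrl.camera_info(n))
for n in ["side","top"]:
    p,d=ctrl.read_camera(n)
    cv2.imwrite(f"pics/{n}0.png",p[:,:,::-1]); np.save(f"pics/{n}0.npy",d); np.save(f"pics/{n}0c.npy",p)
E
```

```text
pics
{'time': 0.0, 'qpos': array([ 1.05801302e+00,  2.87176187e-01,  1.57817814e+00, -9.57548618e-06,
        1.27857070e+00, -1.49984481e-01]), 'dq': array([ 0.00250933, -0.00023593, -0.00064191,  0.00049051, -0.00295409,
       -0.00136566]), 'joint_efforts': array([ 7.52000124e-04, -4.05986989e+01, -2.92627537e+01, -1.46725638e-04,
        5.94340148e-03, -7.51590683e-07]), 'eef_pos': array([0.23921346, 0.63053699, 0.24693948]), 'tcp_rot': array([ 1.80404718e-01,  9.83591774e-01, -1.10423111e-03, -3.75087993e-04]), 'contact_force': array([ 0.00675571, -0.16782272,  0.63579987]), 'wrist_torque': array([-0.03104917,  0.02798077, -0.03512405]), 'opening': 1.0017377709682895}
side {'fx': 465.75124037478514, 'fy': 465.75124037478514, 'cx': 274.17315025548646, 'cy': 212.0272514946928, 'k1': -0.15878518886012633, 'rvec': array([ 0.43271648, -2.8051115 ,  1.10347026]), 'tvec': array([0.47572442, 0.21120178, 0.99215907])}
top {'fx': 440.25218581040446, 'fy': 440.25218581040446, 'cx': 285.4349937596578, 'cy': 206.4828943443527, 'k1': -0.07319550101466271, 'rvec': array([ 2.1281151 , -2.12014079,  0.15637825]), 'tvec': array([-0.0429654 ,  0.54478208,  1.0070292 ])}
wrist {'fx': 343.80903167915625, 'fy': 343.80903167915625, 'cx': 277.1343341305049, 'cy': 214.0062554575897, 'k1': -0.024365420672177063, 'mount': array([[-1.61452883e-03, -9.57198800e-01, -2.89426763e-01,
         7.42573770e-02],
       [ 9.99998223e-01, -1.26377820e-03, -1.39876139e-03,
        -9.13284914e-05],
       [ 9.73121493e-04, -2.89428507e-01,  9.57199139e-01,
        -1.25468170e-01],
       [ 0.00000000e+00,  0.00000000e+00,  0.00000000e+00,
         1.00000000e+00]])}
```

View pics/side0.png

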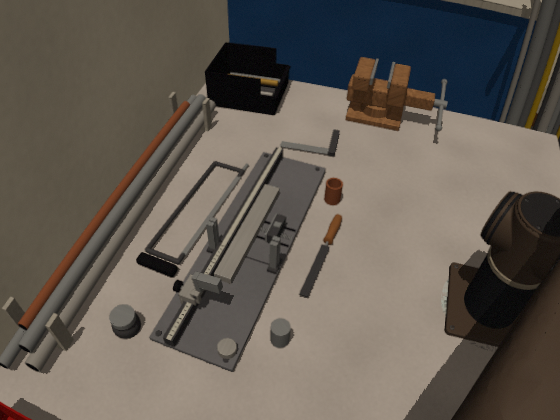

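View pics/top0.png

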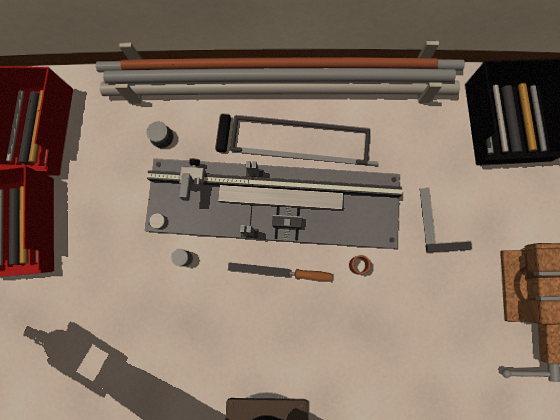

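The top view shows the guide at about (148–403, 158–248), the bar at (219–343, 186–209), the stop and flap near (190, 182), and the jaw at (290, 222). Next I'll enlarge it and measure.

```bash
cat > h.py <<'E'
import numpy as np,cv2
from scipy.spatial.transform import Rotation as R
from plant import ctrl
def cam(n):
    i=ctrl.camera_info(n); K=np.array([[i['fx'],0,i['cx']],[0,i['fy'],i['cy']],[0,0,1.]]); D=np.array([i['k1'],0,0,0.]); return i,K,D
def ext(n,st=None):
    i,K,D=cam(n)
    if 'mount' in i:
        T=np.eye(4);T[:3,:3]=R.from_quat(st['tcp_rot']).as_matrix();T[:3,3]=st['eef_pos']; return T@i['mount']
    M=np.eye(4);M[:3,:3]=R.from_rotvec(i['rvec']).as_matrix();M[:3,3]=i['tvec']; return np.linalg.inv(M)
def ray(n,uv,st=None):
    i,K,D=cam(n);p=cv2.undistortPoints(np.array(uv,float).reshape(-1,1,2),K,D).reshape(-1,2)
    return np.c_[p,np.ones(len(p))],ext(n,st)
def atz(n,uv,z,st=None):
    r,T=ray(n,uv,st); d=r@T[:3,:3].T; o=T[:3,3]; return o+d*((z-o[2])/d[:,2])[:,None]
def cloud(n,dep,st=None):
    h,w=dep.shape; u,v=np.meshgrid(np.arange(w),np.arange(h)); r,T=ray(n,np.c_[u.ravel(),v.ravel()],st)
    return ((r*dep.ravel()[:,None])@T[:3,:3].T+T[:3,3]).reshape(h,w,3)
def proj(n,P,st=None):
    i,K,D=cam(n);M=np.linalg.inv(ext(n,st)); return cv2.projectPoints(np.array(P,float).reshape(-1,1,3),cv2.Rodrigues(M[:3,:3])[0],M[:3,3],K,D)[0].reshape(-1,2)
E
python3 - <<'E'
from h import *
p=np.load('pics/top0c.npy');c=p[150:255,140:410]
cv2.imwrite('pics/topz.png',cv2.resize(c[:,:,::-1],None,fx=2.9,fy=2.9,interpolation=cv2.INTER_CUBIC))
p=np.load('pics/side0c.npy');c=p[140:370,150:340]
cv2.imwrite('pics/sidez.png',cv2.resize(c[:,:,::-1],None,fx=2.6,fy=2.6,interpolation=cv2.INTER_CUBIC))
for n in['top','side']:
    np.save(f'pics/{n}xyz.npy',cloud(n,np.load(f'pics/{n}0.npy')))
x=np.load('pics/topxyz.npy')
for uv in [(170,225),(230,198),(290,198),(335,198),(185,190),(240,180),(380,189),(300,300),(290,222),(157,220),(181,257)]: print(uv,x[uv[1],uv[0]].round(4))
E
```

```text
(170, 225) [0.5023 0.2426 0.022 ]
(230, 198) [0.5664 0.0935 0.0403]
(290, 198) [ 0.5666 -0.0517  0.04  ]
(335, 198) [ 0.5673 -0.1603  0.0374]
(185, 190) [0.5686 0.1829 0.1242]
(240, 180) [0.6089 0.069  0.0494]
(380, 189) [ 0.588  -0.2681  0.0455]
(300, 300) [ 0.3236 -0.0764 -0.0013]
(290, 222) [ 0.5066 -0.0521  0.0529]
(157, 220) [0.5121 0.2702 0.0393]
(181, 257) [0.4226 0.2031 0.0558]
```

View pics/topz.png

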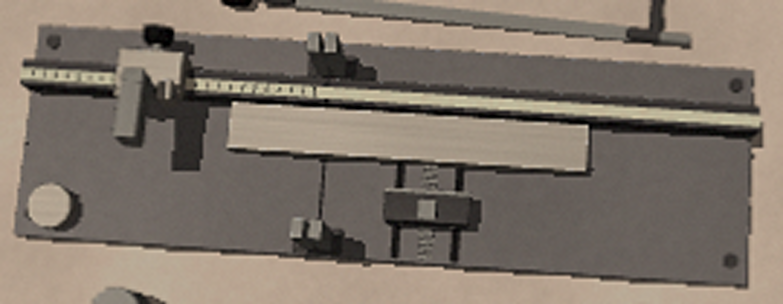

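View pics/sidez.png

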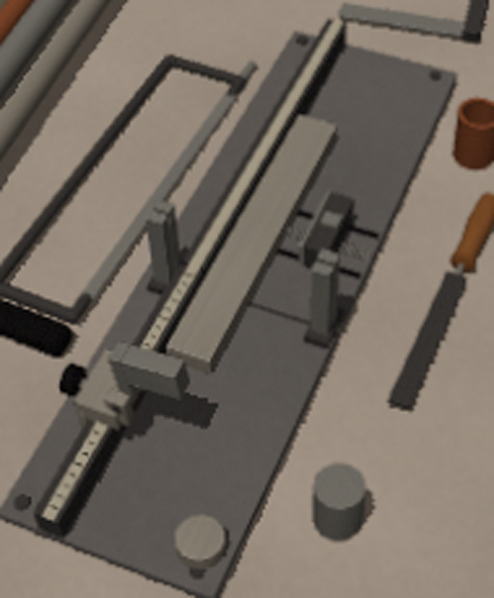

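Run:
```python
from h import *
x=np.load('pics/topxyz.npy')
# plane of bed->z bias
P=x[165:245,140:410].reshape(-1,3)
z=P[:,2]
bed=P[(z>.012)&(z<.028)]
print('bed z',np.median(bed[:,2]))
A=np.c_[bed[:,:2],np.ones(len(bed))]; print('bed plane',np.linalg.lstsq(A,bed[:,2],rcond=None)[0])
hull=cv2.minAreaRect(bed[:,:2].astype(np.float32)*1000); print('bed rect',hull)
# fence via image: atz at top 0.048
m=(x[...,2]>.0435)&(x[...,2]<.053); m[:160]=0;m[205:]=0;m[:,:145]=0;m[:,406:]=0;m[:,240:262]&= True
F=x[m]; print(len(F))
for lo in range(146,404,20):
    s=[(c) for c in range(lo,lo+20) ]
    q=x[160:205,lo:lo+20][m[160:205,lo:lo+20]]
    if len(q)>5: print(lo,len(q),np.percentile(q[:,0],[2,50,98]).round(4),np.median(q[:,1]).round(4))
b=(x[...,2]>.033)&(x[...,2]<.0435);b[:180]=0;b[216:]=0;b[:,:215]=0;b[:,350:]=0
n,l,s,_=cv2.connectedComponentsWithStats(b.astype(np.uint8)); k=1+np.argmax(s[1:,4]); B=x[l==k]
print('bar',cv2.minAreaRect(B[:,:2].astype(np.float32)*1000),np.median(B[:,2]),s[k])
for nm,(r0,r1,c0,c1),(z0,z1) in [('flap',(160,215,165,215),(.1,.2)),('saddle',(150,215,165,215),(.06,.098)),('jaw',(210,235,270,310),(.047,.06)),('post',(220,240,235,262),(.095,.125)),('rpost',(155,185,235,265),(.09,.125))]:
    q=x[r0:r1,c0:c1].reshape(-1,3);q=q[(q[:,2]>z0)&(q[:,2]<z1)]
    print(nm,len(q),q.min(0).round(4),q.max(0).round(4),np.median(q,0).round(4))
s=np.load('pics/sidexyz.npy')
for nm,(r0,r1,c0,c1),(z0,z1) in [('flapS',(260,310,180,230),(.085,.2)),('postS',(225,280,262,290),(.1,.125))]:
    q=s[r0:r1,c0:c1].reshape(-1,3);q=q[(q[:,2]>z0)&(q[:,2]<z1)]
    print(nm,len(q),q.min(0).round(4),q.max(0).round(4),np.median(q,0).round(4))
```

```text
bed z 0.020464679539546893
bed plane [5.98801772e-04 7.09344657e-06 2.01608092e-02]
bed rect ((560.7977905273438, -6.764068603515625), (620.0298461914062, 186.5283660888672), 86.3077621459961)
2226
146 170 [0.612  0.6218 0.6345] 0.2759
166 125 [0.6095 0.6195 0.632 ] 0.2358
186 28 [0.6014 0.6151 0.6489] 0.1572
206 187 [0.5821 0.6119 0.6245] 0.1277
226 200 [0.5679 0.6086 0.6209] 0.0812
246 206 [0.5608 0.6063 0.6281] 0.0306
266 203 [0.5562 0.6017 0.6142] -0.0155
286 208 [0.5585 0.5984 0.6113] -0.0637
306 192 [0.5631 0.5964 0.6076] -0.1141
326 192 [0.568  0.5927 0.6043] -0.1619
346 182 [0.5797 0.5902 0.602 ] -0.2079
366 188 [0.576  0.5871 0.599 ] -0.2574
386 145 [0.5735 0.585  0.5954] -0.3003
bar ((570.5701904296875, -34.69566345214844), (315.9577941894531, 43.314369201660156), 86.33446502685547) 0.04017347006591221 [ 218  184  132   26 2080]
flap 266 [0.551  0.176  0.1009] [0.6093 0.1979 0.1284] [0.5783 0.1848 0.121 ]
saddle 365 [0.5508 0.1566 0.0601] [0.6612 0.2123 0.0979] [0.623  0.1772 0.0709]
jaw 338 [ 0.4947 -0.0781  0.047 ] [ 0.524  -0.0095  0.0598] [ 0.509  -0.045   0.0519]
post 81 [0.476  0.0347 0.0951] [0.4921 0.0593 0.1141] [0.4845 0.0491 0.1101]
rpost 89 [0.6228 0.0254 0.0901] [0.6401 0.0489 0.1134] [0.6298 0.0362 0.1095]
flapS 470 [0.5499 0.1758 0.0852] [0.6101 0.2057 0.1267] [0.5782 0.1926 0.1184]
postS 91 [0.4746 0.0336 0.1   ] [0.4917 0.0597 0.1127] [0.4831 0.0487 0.1084]
```

```bash
cat >> h.py <<'E'
YAW=np.deg2rad(86.31-90); EX=np.array([np.cos(YAW),np.sin(YAW),0]);EY=np.array([-np.sin(YAW),np.cos(YAW),0]);O=np.array([.593,-.0089,0])
def tog(P): d=np.atleast_2d(P)-O; return np.c_[d@EX,d@EY,d[:,2]]
def fromg(g): g=np.atleast_2d(g); return O+g[:,:1]*EX+g[:,1:2]*EY+g[:,2:]*[0,0,1]
def tip():
    s=ctrl.get_state(); Rm=R.from_quat(s['tcp_rot']).as_matrix(); t=s['eef_pos']+.017*Rm[:,2]; return s,Rm,tog(t)[0]
def shift(g):  # tool-frame shift bringing tip to guide point g, and turn to align
    s,Rm,t=tip(); d=fromg(g)[0]-fromg(t)[0]; return Rm.T@d
def rep():
    s,Rm,t=tip(); tgt=np.c_[-EX,EY,[0,0,-1]]; print('t',s['time'].__round__(3),'tip_g mm',(t*1e3).round(1),'rotvec to align',R.from_matrix(Rm.T@tgt).as_rotvec().round(4),'F',s['contact_force'].round(1),'open',round(s['opening'],2),'q',s['qpos'].round(2))
E
python3 - <<'E'
from h import *
g=tog(atz('top',[(140+589/2.9,150+125/2.9),(140+588/2.9,150+172/2.9),(140+231/2.9,150+103/2.9),(140+227/2.9,150+149/2.9)],.04)); print('bar corners',(g*1e3).round(1))
for n in ('top','side'):
    x=np.load(f'pics/{n}xyz.npy'); G=tog(x.reshape(-1,3))*1e3
    q=G[(abs(G[:,1]-195)<35)&(G[:,2]>60)&(G[:,2]<160)&(G[:,0]>-60)&(G[:,0]<70)]
    print(n,'y range of z>100',np.percentile(q[q[:,2]>105,1],[1,5,50,95,99]).round(1),'saddle y',np.percentile(q[(q[:,2]<74),1],[1,5,50,95,99]).round(1))
    f=q[(q[:,2]>84)]
    for lo in range(-60,40,5):
        k=f[(f[:,0]>=lo)&(f[:,0]<lo+5)]
        if len(k): print(lo,len(k),np.percentile(k[:,2],[0,25,50,75,100]).round(1))
    j=G[(abs(G[:,1]+40)<25)&(G[:,2]>48)&(G[:,2]<58)&(G[:,0]>-130)&(G[:,0]<-50)]
    print('jaw x',np.percentile(j[:,0],[0,2,50,98,100]).round(1))
rep()
print(shift([.045,.195,.15]))
E
```

```text
bar corners [[  -3.1 -171.4   40. ]
 [ -42.7 -172.5   40. ]
 [  -4.   128.6   40. ]
 [ -43.3  128.2   40. ]]
top y range of z>100 [185.4 185.9 193.  202.6 203.7] saddle y [167.7 168.3 189.3 218.5 221.6]
-60 1 [96.9 96.9 96.9 96.9 96.9]
-55 38 [ 95.9 106.5 114.3 122.6 126.6]
-50 22 [ 96.6 122.5 123.7 124.7 128.4]
-45 24 [ 95.2 115.6 122.5 123.5 127.1]
-40 24 [102.1 119.3 123.6 124.4 125.5]
-35 24 [ 94.3 117.  122.  124.3 125.8]
-30 22 [ 93.5 117.3 121.7 123.  125.1]
-25 25 [ 95.8 119.  121.  122.2 124.5]
-20 23 [101.4 117.9 120.5 121.4 125.9]
-15 26 [ 84.3 101.9 119.1 121.  125.6]
-10 28 [ 85.1 100.4 118.3 120.8 122.6]
-5 32 [ 84.2  93.8 117.1 119.6 124.3]
0 21 [ 84.3  85.2 118.2 120.9 122.9]
jaw x [-94.3 -93.7 -80.6 -67.7 -66.8]
side y range of z>100 [184.8 186.2 198.  202.7 203.1] saddle y [169.9 179.1 202.6 220.5 221.5]
-60 5 [ 97.   98.1  98.2  99.5 100.8]
-55 67 [ 99.1 106.  114.6 122.5 126.7]
-50 35 [ 95.6 106.9 121.5 124.  126.2]
-45 36 [ 95.4 110.9 122.  123.2 126.2]
-40 38 [ 92.4 110.4 121.4 122.8 125.9]
-35 39 [ 94.8 109.5 121.3 122.8 124.8]
-30 37 [ 95.1 105.7 119.7 122.2 124.4]
-25 34 [ 93.3 109.4 119.6 121.2 125.1]
-20 36 [ 92.3 107.6 119.2 121.4 123.7]
-15 36 [ 85.2 110.  118.6 121.2 122.8]
-10 47 [ 84.1  92.8 111.1 119.9 122.9]
-5 43 [ 84.   94.7 108.9 119.7 121.7]
0 27 [ 84.5 108.2 117.9 119.3 121.2]
jaw x [-95.5 -94.9 -82.5 -69.  -68.3]
t 0.1 tip_g mm [-394.2  615.4  230.1] rotvec to align [-0.002  -0.0006 -0.2984] F [ 0.7 -0.1 -0.3] open 1.0 q [ 1.06  0.29  1.58  0.    1.28 -0.15]
[-0.54337517 -0.27249635  0.08047143]
```

Call:
{"api": "carry_out", "payload": {"commands": [{"delta_pos": [-0.04,-0.02,0],"delta_rot": [0,0,-0.1],"claw": 0},{"delta_pos": [-0.08,-0.04,0],"delta_rot": [0,0,-0.2],"claw": 0},{"delta_pos": [-0.11,-0.055,0],"delta_rot": [0,0,-0.298],"claw": 0},{"delta_pos": [-0.145,-0.0725,0],"delta_rot": [0,0,-0.298],"claw": 0},{"delta_pos": [-0.18,-0.09,0],"delta_rot": [0,0,-0.298],"claw": 0},{"delta_pos": [-0.21,-0.105,0],"delta_rot": [0,0,-0.298],"claw": 0},{"delta_pos": [-0.24,-0.12,0],"delta_rot": [0,0,-0.298],"claw": 0},{"delta_pos": [-0.27,-0.135,0],"delta_rot": [0,0,-0.298],"claw": 0}], "force": 40}}

```text
time: 0.77
eef_pos: [0.4444, 0.4069, 0.2467]
tcp_rot: [0.032, 0.999, -0.001, -0.001]
contact_force: [0.2, -0.2, -0.2]
opening: -0.001
```

Run:
```python
from h import *
rep(); print(shift([.045,.195,.2]))
```

```text
t 0.767 tip_g mm [-175.1  405.4  229.7] rotvec to align [-0.0025 -0.0017 -0.0005] F [ 0.2 -0.2 -0.2] open -0.0 q [ 0.57  0.13  1.76 -0.    1.25 -0.93]
[-0.22021421 -0.21016515  0.02986793]
```

Call:
{"api": "carry_out", "payload": {"commands": [{"delta_pos": [-0.03,-0.028,0],"delta_rot": [0,0,0],"claw": 0},{"delta_pos": [-0.06,-0.056,0],"delta_rot": [0,0,0],"claw": 0},{"delta_pos": [-0.09,-0.084,0],"delta_rot": [0,0,0],"claw": 0},{"delta_pos": [-0.12,-0.112,0],"delta_rot": [0,0,0],"claw": 0},{"delta_pos": [-0.15,-0.14,0],"delta_rot": [0,0,0],"claw": 0},{"delta_pos": [-0.18,-0.17,0],"delta_rot": [0,0,0],"claw": 0},{"delta_pos": [-0.205,-0.195,0.015],"delta_rot": [0,0,0],"claw": 0},{"delta_pos": [-0.22,-0.21,0.03],"delta_rot": [0,0,0],"claw": 0}]}}

```text
time: 1.43
eef_pos: [0.653, 0.1795, 0.2174]
tcp_rot: [0.034, 0.999, -0.001, 0.001]
contact_force: [0.6, 0.6, -0.5]
opening: -0.003
```

Run:
```python
from h import *
rep(); print(shift([.04,.195,.108]))
s=ctrl.get_state();p,d=ctrl.read_camera('side');cv2.imwrite('pics/s1.png',cv2.resize(p[100:380,120:340,::-1],None,fx=2.1,fy=2.1))
```

```text
t 1.433 tip_g mm [ 47.8 191.8 200.4] rotvec to align [-0.0029  0.0015 -0.0035] F [ 0.6  0.6 -0.5] open -0.0 q [ 0.12  0.32  1.6  -0.    1.23 -1.38]
[0.00797727 0.00341141 0.09237217]
```

View pics/s1.png

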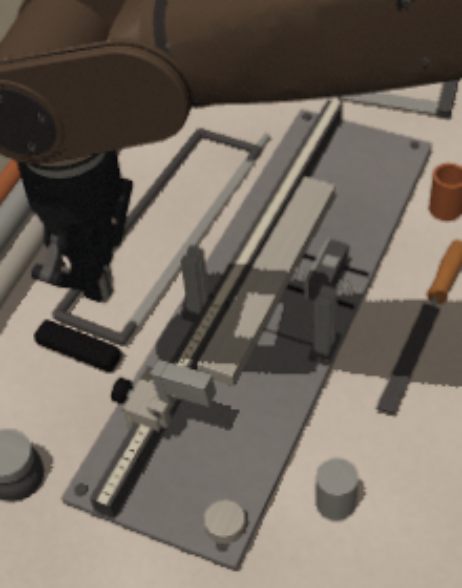

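The crop shows the closed fingers at about (95, 290), behind and above the flap at (180, 385), with nothing in between. I'll lower behind the flap now.

Call:
{"api": "carry_out", "payload": {"commands": [{"delta_pos": [0.008,0.003,0.03],"delta_rot": [0,0,0],"claw": 0},{"delta_pos": [0.008,0.003,0.06],"delta_rot": [0,0,0],"claw": 0},{"delta_pos": [0.008,0.003,0.085],"delta_rot": [0,0,0],"claw": 0},{"delta_pos": [0.008,0.003,0.092],"delta_rot": [0,0,0],"claw": 0},{"delta_pos": [0.008,0.003,0.092],"delta_rot": [0,0,0],"claw": 0}]}}

```text
time: 1.9
eef_pos: [0.6418, 0.1799, 0.1164]
tcp_rot: [0.035, 0.999, -0.003, -0.006]
contact_force: [-0.1, 0.9, 0.4]
opening: 0.002
```

Run:
```python
from h import *
rep()
p,d=ctrl.read_camera('side');cv2.imwrite('pics/s2.png',cv2.resize(p[180:330,130:290,::-1],None,fx=3.5,fy=3.5,interpolation=cv2.INTER_CUBIC))
```

```text
t 1.9 tip_g mm [ 36.3 191.4  99.4] rotvec to align [-0.007  -0.0118 -0.0056] F [-0.1  0.9  0.4] open 0.0 q [ 0.12  0.4   1.68 -0.01  1.07 -1.38]
```

View pics/s2.png

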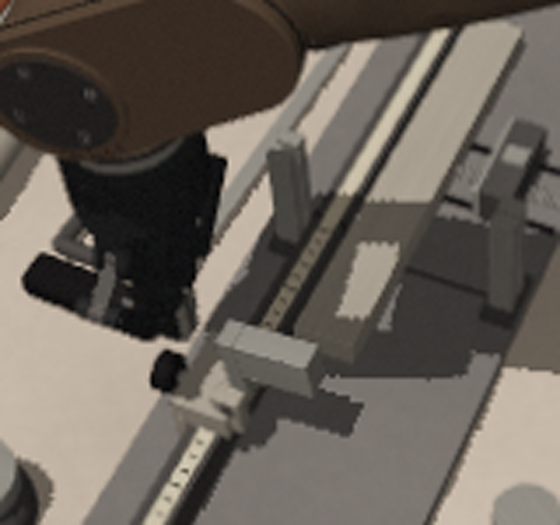

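Call:
{"api": "carry_out", "payload": {"commands": [{"delta_pos": [0.0,0.003,-0.004],"delta_rot": [0,0,0],"claw": 0},{"delta_pos": [0.008,0.003,-0.004],"delta_rot": [0,0,0],"claw": 0},{"delta_pos": [0.016,0.003,-0.004],"delta_rot": [0,0,0],"claw": 0},{"delta_pos": [0.022,0.003,-0.004],"delta_rot": [0,0,0],"claw": 0},{"delta_pos": [0.028,0.003,-0.004],"delta_rot": [0,0,0],"claw": 0},{"delta_pos": [0.034,0.003,-0.004],"delta_rot": [0,0,0],"claw": 0},{"delta_pos": [0.04,0.003,-0.004],"delta_rot": [0,0,0],"claw": 0},{"delta_pos": [0.04,0.003,-0.004],"delta_rot": [0,0,0],"claw": 0}]}}

```text
time: 2.62
eef_pos: [0.6025, 0.1862, 0.1236]
tcp_rot: [0.035, 0.999, -0.003, -0.004]
contact_force: [-0.6, 0.4, 0.9]
opening: -0.001
```

Run:
```python
from h import *
rep()
p,d=ctrl.read_camera('side');cv2.imwrite('pics/s3.png',cv2.resize(p[180:330,130:290,::-1],None,fx=3.5,fy=3.5,interpolation=cv2.INTER_CUBIC))
```

```text
t 2.617 tip_g mm [ -3.2 195.2 106.6] rotvec to align [-0.0061 -0.0082 -0.0051] F [-0.6  0.4  0.9] open -0.0 q [ 0.14  0.32  1.77 -0.    1.05 -1.36]
```

View pics/s3.png

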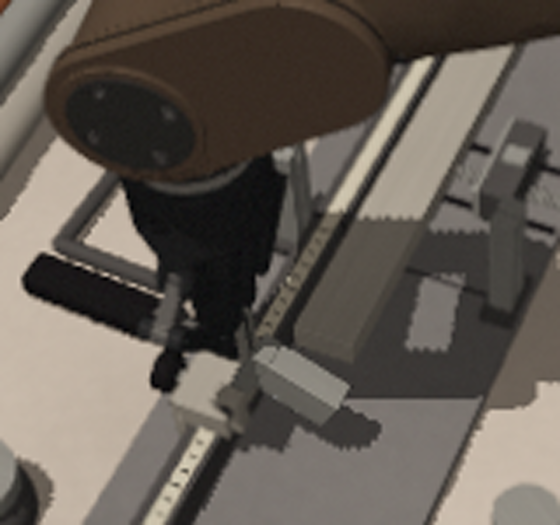

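The flap is swinging down; its foot is now at about (300, 385). I'll continue along the arc.

Call:
{"api": "carry_out", "payload": {"commands": [{"delta_pos": [0.007,0,0.001],"delta_rot": [0,0,0],"claw": 0},{"delta_pos": [0.014,0,0.004],"delta_rot": [0,0,0],"claw": 0},{"delta_pos": [0.02,0,0.008],"delta_rot": [0,0,0],"claw": 0},{"delta_pos": [0.025,0,0.012],"delta_rot": [0,0,0],"claw": 0},{"delta_pos": [0.029,0,0.017],"delta_rot": [0,0,0],"claw": 0},{"delta_pos": [0.032,0,0.021],"delta_rot": [0,0,0],"claw": 0},{"delta_pos": [0.034,0,0.025],"delta_rot": [0,0,0],"claw": 0},{"delta_pos": [0.034,0,0.027],"delta_rot": [0,0,0],"claw": 0}]}}

```text
time: 3.33
eef_pos: [0.5685, 0.1884, 0.0988]
tcp_rot: [0.035, 0.999, -0.003, -0.005]
contact_force: [-8.4, -1.1, 21.1]
opening: 0.006
```

Call:
{"api": "carry_out", "payload": {"commands": [{"delta_pos": [0,0,0.001],"delta_rot": [0,0,0],"claw": 0},{"delta_pos": [0,0,0.002],"delta_rot": [0,0,0],"claw": 0},{"delta_pos": [0,0,0.002],"delta_rot": [0,0,0],"claw": 0}]}}

```text
time: 3.58
eef_pos: [0.5685, 0.1884, 0.099]
tcp_rot: [0.034, 0.999, -0.004, -0.006]
contact_force: [-3.8, -2.2, 11.3]
opening: 0.002
```

Run:
```python
from h import *
rep()
p,d=ctrl.read_camera('side');cv2.imwrite('pics/s4.png',cv2.resize(p[180:330,130:290,::-1],None,fx=3.5,fy=3.5,interpolation=cv2.INTER_CUBIC))
```

```text
t 3.583 tip_g mm [-37.3 195.2  82. ] rotvec to align [-0.0075 -0.0113 -0.0045] F [-3.8 -2.2 11.3] open 0.0 q [ 0.15  0.29  1.86 -0.01  1.   -1.35]
```

View pics/s4.png

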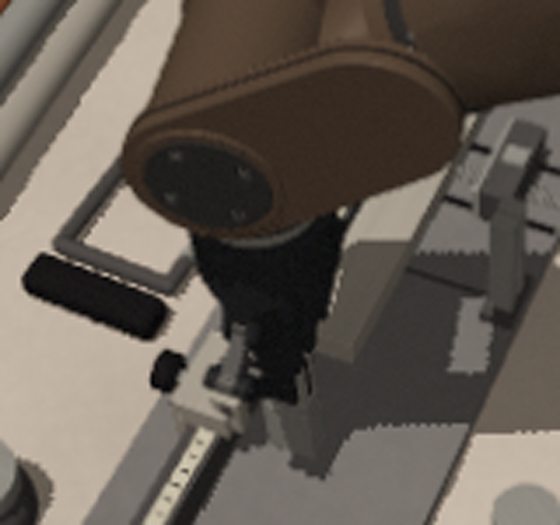

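The flap foot hangs upright at about (300, 440). The tip stopped at 82.0 mm with 11–21 N, so the flap is fully down. Next I'll lift clear and go over to the bar's tail.

Call:
{"api": "carry_out", "payload": {"commands": [{"delta_pos": [0,0,-0.025],"delta_rot": [0,0,0],"claw": 0},{"delta_pos": [0,0,-0.055],"delta_rot": [0,0,0],"claw": 0},{"delta_pos": [0,-0.03,-0.065],"delta_rot": [0.008,0.011,0.004],"claw": 0},{"delta_pos": [-0.005,-0.065,-0.065],"delta_rot": [0.008,0.011,0.004],"claw": 0},{"delta_pos": [-0.01,-0.1,-0.065],"delta_rot": [0.008,0.011,0.004],"claw": 0},{"delta_pos": [-0.015,-0.135,-0.065],"delta_rot": [0.008,0.011,0.004],"claw": 0},{"delta_pos": [-0.015,-0.17,-0.065],"delta_rot": [0.008,0.011,0.004],"claw": 0},{"delta_pos": [-0.015,-0.205,-0.065],"delta_rot": [0.008,0.011,0.004],"claw": 0}]}}

```text
time: 4.3
eef_pos: [0.5692, -0.018, 0.1644]
tcp_rot: [0.036, 0.999, -0.007, -0.012]
contact_force: [-0.0, 0.1, -0.3]
opening: 0.004
```

Run:
```python
from h import *
rep();print(shift([-.022,-.207,.13]))
```

```text
t 4.3 tip_g mm [-23.6 -10.9 147.4] rotvec to align [-0.015  -0.0245 -0.0082] F [-0.   0.1 -0.3] open 0.0 q [-0.2   0.15  1.9  -0.02  1.12 -1.69]
[-0.00365036 -0.19582849  0.02032351]
```

Call:
{"api": "carry_out", "payload": {"commands": [{"delta_pos": [-0.001,-0.035,0.0],"delta_rot": [-0.015,-0.024,-0.008],"claw": 0},{"delta_pos": [-0.002,-0.07,0.0],"delta_rot": [-0.015,-0.024,-0.008],"claw": 0},{"delta_pos": [-0.003,-0.105,0],"delta_rot": [-0.015,-0.024,-0.008],"claw": 0},{"delta_pos": [-0.004,-0.14,0],"delta_rot": [-0.015,-0.024,-0.008],"claw": 0},{"delta_pos": [-0.004,-0.17,0],"delta_rot": [-0.015,-0.024,-0.008],"claw": 0},{"delta_pos": [-0.004,-0.19,0.01],"delta_rot": [-0.015,-0.024,-0.008],"claw": 0},{"delta_pos": [-0.004,-0.198,0.02],"delta_rot": [-0.015,-0.024,-0.008],"claw": 0},{"delta_pos": [-0.004,-0.198,0.02],"delta_rot": [-0.015,-0.024,-0.008],"claw": 0}]}}

```text
time: 4.97
eef_pos: [0.5562, -0.2165, 0.1439]
tcp_rot: [0.034, 0.999, 0.002, -0.003]
contact_force: [-0.2, 0.8, -0.8]
opening: 0.002
```

Run:
```python
from h import *
rep();print(shift([-.022,-.207,.03]))
p,d=ctrl.read_camera('side');cv2.imwrite('pics/s5.png',cv2.resize(p[120:330,130:350,::-1],None,fx=2.7,fy=2.7,interpolation=cv2.INTER_CUBIC))
X=cloud('side',d);G=tog(X.reshape(-1,3))*1e3
q=G[(abs(G[:,1]-195)<6)&(G[:,2]>28)&(G[:,0]>-70)&(G[:,0]<-14)]
for lo in range(-70,-14,8):
    k=q[(q[:,0]>=lo)&(q[:,0]<lo+8)]
    if len(k): print(lo,np.percentile(k[:,2],[0,50,90,100]).round(1))
```

```text
t 4.967 tip_g mm [ -23.4 -209.4  126.9] rotvec to align [ 0.0029 -0.0061 -0.003 ] F [-0.2  0.8 -0.8] open 0.0 q [-0.54  0.23  1.85 -0.    1.07 -2.04]
[-0.00201185  0.00217077  0.09686484]
-54 [29.4 60.4 81.1 83. ]
-46 [79.1 81.3 83.1 83.5]
-38 [72.7 81.2 84.  85.2]
-30 [44.8 81.5 84.  84.5]
-22 [78.3 82.1 83.4 87.3]
```

View pics/s5.png

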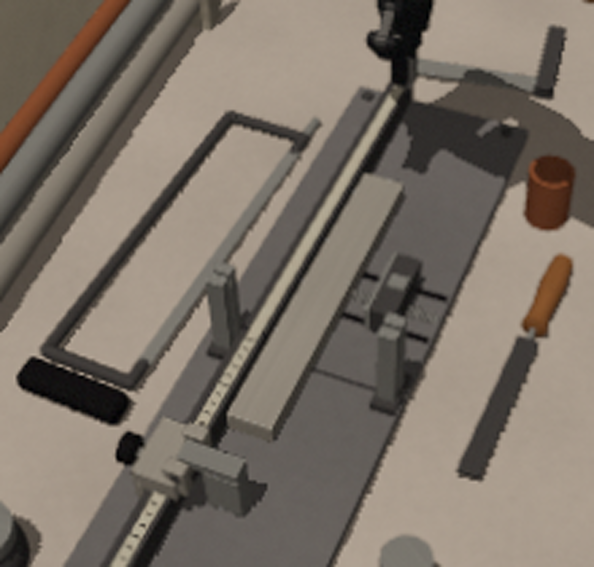

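The flap lies flat (top 81–82 mm), and the tool is above the bed beyond the bar's tail at (385, 185). I'll lower at the tail now.

Call:
{"api": "carry_out", "payload": {"commands": [{"delta_pos": [-0.001,0.001,0.03],"delta_rot": [0,0,0],"claw": 0},{"delta_pos": [-0.001,0.001,0.055],"delta_rot": [0,0,0],"claw": 0},{"delta_pos": [-0.001,0.001,0.075],"delta_rot": [0,0,0],"claw": 0},{"delta_pos": [-0.001,0.001,0.087],"delta_rot": [0,0,0],"claw": 0},{"delta_pos": [-0.001,0.001,0.093],"delta_rot": [0,0,0],"claw": 0},{"delta_pos": [-0.001,0.001,0.096],"delta_rot": [0,0,0],"claw": 0},{"delta_pos": [-0.001,0.001,0.096],"delta_rot": [0,0,0],"claw": 0}]}}

```text
time: 5.6
eef_pos: [0.5577, -0.2134, 0.049]
tcp_rot: [0.033, 0.999, 0.002, -0.003]
contact_force: [0.1, 0.5, 0.2]
opening: -0.001
```

Run:
```python
from h import *
rep()
```

```text
t 5.6 tip_g mm [ -22.1 -206.3   32. ] rotvec to align [ 0.0031 -0.0051 -0.0009] F [0.1 0.5 0.2] open -0.0 q [-0.54  0.36  1.89  0.    0.9  -2.04]
```

Call:
{"api": "carry_out", "payload": {"commands": [{"delta_pos": [0,0.004,0.003],"delta_rot": [0,0,0],"claw": 0},{"delta_pos": [0,0.01,0.004],"delta_rot": [0,0,0],"claw": 0},{"delta_pos": [0,0.016,0.004],"delta_rot": [0,0,0],"claw": 0},{"delta_pos": [0,0.022,0.004],"delta_rot": [0,0,0],"claw": 0},{"delta_pos": [0,0.028,0.004],"delta_rot": [0,0,0],"claw": 0},{"delta_pos": [0,0.034,0.004],"delta_rot": [0,0,0],"claw": 0},{"delta_pos": [0,0.04,0.004],"delta_rot": [0,0,0],"claw": 0},{"delta_pos": [0,0.046,0.004],"delta_rot": [0,0,0],"claw": 0}]}}

```text
time: 6.27
eef_pos: [0.5611, -0.1677, 0.0456]
tcp_rot: [0.033, 0.999, 0.001, -0.002]
contact_force: [-0.2, -6.0, 1.1]
opening: -0.001
```

Run:
```python
from h import *
rep()
p,d=ctrl.read_camera('top');np.save('pics/t6.npy',p);cv2.imwrite('pics/t6.png',cv2.resize(p[150:255,140:410,::-1],None,fx=2.9,fy=2.9,interpolation=cv2.INTER_CUBIC))
```

```text
t 6.267 tip_g mm [ -21.7 -160.5   28.6] rotvec to align [ 0.0017 -0.004  -0.0007] F [-0.2 -6.   1.1] open -0.0 q [-0.46  0.34  1.92 -0.    0.89 -1.97]
```

View pics/t6.png

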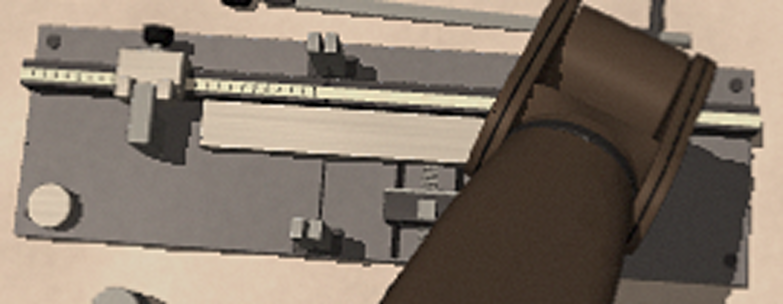

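The bar's left end moved from column 229 to column 200 in the crop (about 24 mm), so some 33 mm remain.

Call:
{"api": "carry_out", "payload": {"commands": [{"delta_pos": [0,0.004,0],"delta_rot": [0,0,0],"claw": 0},{"delta_pos": [0,0.009,0],"delta_rot": [0,0,0],"claw": 0},{"delta_pos": [0,0.014,0],"delta_rot": [0,0,0],"claw": 0},{"delta_pos": [0,0.019,0],"delta_rot": [0,0,0],"claw": 0},{"delta_pos": [0,0.023,0],"delta_rot": [0,0,0],"claw": 0},{"delta_pos": [0,0.026,0],"delta_rot": [0,0,0],"claw": 0},{"delta_pos": [0,0.028,0],"delta_rot": [0,0,0],"claw": 0},{"delta_pos": [0,0.03,0],"delta_rot": [0,0,0],"claw": 0}]}}

```text
time: 6.98
eef_pos: [0.563, -0.1363, 0.0456]
tcp_rot: [0.032, 0.999, 0.002, -0.002]
contact_force: [-0.9, -4.7, 0.6]
opening: 0.004
```

Call:
{"api": "carry_out", "payload": {"commands": [{"delta_pos": [0,0.001,0],"delta_rot": [0,0,0],"claw": 0},{"delta_pos": [0,0.002,0],"delta_rot": [0,0,0],"claw": 0}]}}

```text
time: 7.15
eef_pos: [0.5632, -0.1353, 0.0457]
tcp_rot: [0.032, 0.999, 0.0, -0.002]
contact_force: [-1.3, -9.7, -1.8]
opening: 0.003
```

Run:
```python
from h import *
rep()
```

```text
t 7.15 tip_g mm [ -21.7 -128.1   28.7] rotvec to align [ 0.0003 -0.004   0.0009] F [-1.3 -9.7 -1.8] open 0.0 q [-0.41  0.33  1.93 -0.    0.88 -1.92]
```

Call:
{"api": "carry_out", "payload": {"commands": [{"delta_pos": [0,0.001,0],"delta_rot": [0,0,0],"claw": 0},{"delta_pos": [0,0.002,0],"delta_rot": [0,0,0],"claw": 0}]}}

```text
time: 7.32
eef_pos: [0.5633, -0.1351, 0.0458]
tcp_rot: [0.031, 1.0, -0.002, -0.002]
contact_force: [-0.7, -13.0, -0.9]
opening: -0.002
```

Call:
{"api": "carry_out", "payload": {"commands": [{"delta_pos": [0,0.001,0],"delta_rot": [0,0,0],"claw": 0},{"delta_pos": [0,0.0015,0],"delta_rot": [0,0,0],"claw": 0},{"delta_pos": [0,0.0015,0],"delta_rot": [0,0,0],"claw": 0}]}}

```text
time: 7.57
eef_pos: [0.5633, -0.1353, 0.0458]
tcp_rot: [0.031, 1.0, -0.003, -0.002]
contact_force: [-1.6, -9.9, -0.1]
opening: -0.001
```

Run:
```python
from h import *
rep()
for n,(a,b,c,e) in {'top':(160,215,160,330),'side':(180,310,160,270)}.items():
    p,d=ctrl.read_camera(n);cv2.imwrite(f'pics/{n}7.png',cv2.resize(p[a:b,c:e,::-1],None,fx=4.4,fy=4.4,interpolation=cv2.INTER_CUBIC))
```

```text
t 7.567 tip_g mm [ -21.6 -128.2   28.8] rotvec to align [-0.0068 -0.0036  0.003 ] F [-1.6 -9.9 -0.1] open -0.0 q [-0.41  0.33  1.93 -0.01  0.88 -1.91]
```

View pics/top7.png

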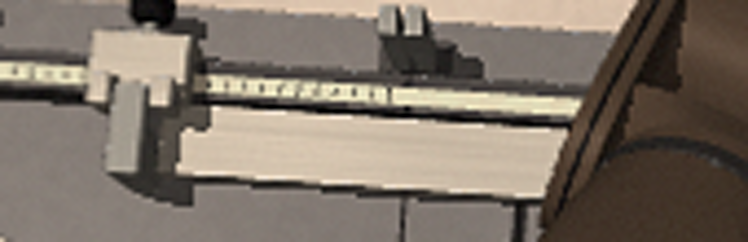

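View pics/side7.png

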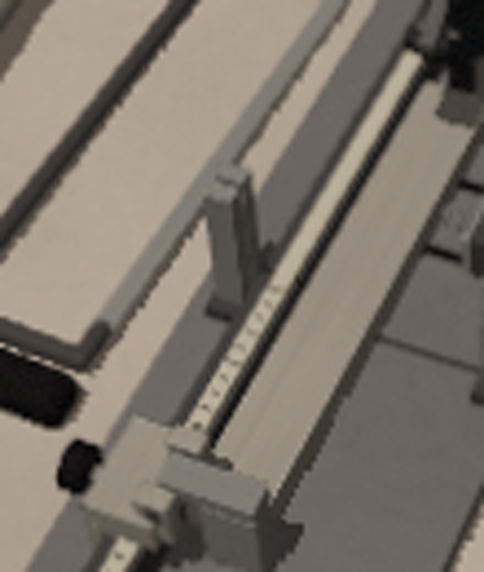

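The fingertip stalled at y = -128.2 mm with 10–13 N, after the expected 58 mm of travel. Both pictures show the bar's end running up to the flap foot (top about (150, 150), side about (240, 490)), so I take it as butted. Next I'll back off and go to the jaw.

Call:
{"api": "carry_out", "payload": {"commands": [{"delta_pos": [0,-0.008,0],"delta_rot": [0,0,0],"claw": 0},{"delta_pos": [0,-0.02,-0.005],"delta_rot": [0,0,0],"claw": 0},{"delta_pos": [0,-0.022,-0.035],"delta_rot": [0,0,0],"claw": 0},{"delta_pos": [0,-0.022,-0.07],"delta_rot": [0,0,0],"claw": 0},{"delta_pos": [0,-0.022,-0.1],"delta_rot": [0,0,0],"claw": 0},{"delta_pos": [0.02,0,-0.1],"delta_rot": [0,0,0],"claw": 0},{"delta_pos": [0.045,0.025,-0.1],"delta_rot": [0,0,0],"claw": 0},{"delta_pos": [0.07,0.05,-0.1],"delta_rot": [0,0,0],"claw": 0}]}}

```text
time: 8.33
eef_pos: [0.4964, -0.0798, 0.1466]
tcp_rot: [0.032, 0.999, -0.002, -0.001]
contact_force: [-0.0, 0.4, 0.4]
opening: 0.002
```

Run:
```python
from h import *
rep();print(shift([-.13,-.04,.13]))
```

```text
t 8.333 tip_g mm [-91.8 -77.  129.6] rotvec to align [-0.0048 -0.0026  0.0011] F [-0.   0.4  0.4] open 0.0 q [-0.36  0.02  2.08 -0.01  1.05 -1.86]
[ 0.03811737  0.03705926 -0.00046109]
```

Call:
{"api": "carry_out", "payload": {"commands": [{"delta_pos": [0.02,0.02,0],"delta_rot": [-0.004,-0.002,0],"claw": 0},{"delta_pos": [0.038,0.037,0],"delta_rot": [-0.004,-0.002,0],"claw": 0},{"delta_pos": [0.038,0.037,0.02],"delta_rot": [-0.004,-0.002,0],"claw": 0},{"delta_pos": [0.038,0.037,0.045],"delta_rot": [-0.004,-0.002,0],"claw": 0},{"delta_pos": [0.038,0.037,0.07],"delta_rot": [-0.004,-0.002,0],"claw": 0},{"delta_pos": [0.038,0.037,0.088],"delta_rot": [-0.004,-0.002,0],"claw": 0},{"delta_pos": [0.038,0.037,0.098],"delta_rot": [-0.004,-0.002,0],"claw": 0},{"delta_pos": [0.038,0.037,0.1],"delta_rot": [-0.004,-0.002,0],"claw": 0}]}}

```text
time: 9.0
eef_pos: [0.4589, -0.0403, 0.0446]
tcp_rot: [0.032, 0.999, 0.001, -0.003]
contact_force: [-0.5, -0.1, -0.2]
opening: 0.004
```

Run:
```python
from h import *
rep()
p,d=ctrl.read_camera('side');cv2.imwrite('pics/s8.png',cv2.resize(p[120:330,130:350,::-1],None,fx=2.7,fy=2.7,interpolation=cv2.INTER_CUBIC))
```

```text
t 9.0 tip_g mm [-131.9  -39.9   27.6] rotvec to align [ 0.0013 -0.0054  0.0003] F [-0.5 -0.1 -0.2] open 0.0 q [-0.31  0.1   2.22 -0.    0.83 -1.82]
```

View pics/s8.png

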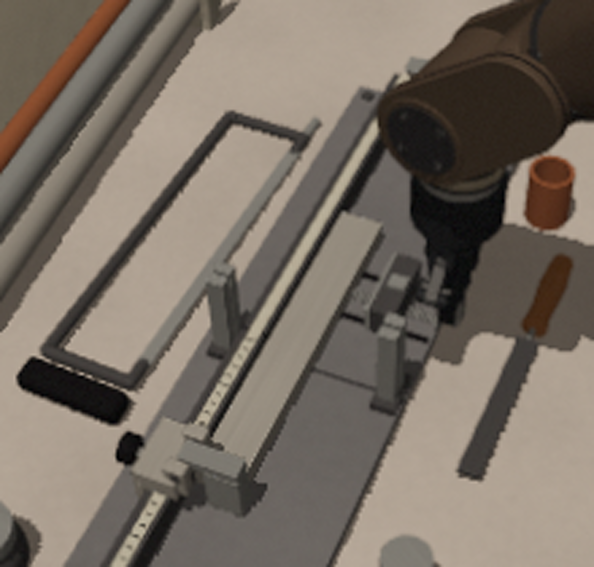

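Run:
```python
from h import *
print((tog(atz('side',[(130+345/2.7,120+212/2.7),(130+382/2.7,120+230/2.7)],.04))*1e3).round(1))
p0=np.load('pics/side0c.npy')
# same check on initial side picture: corners in sidez (300,116),(336,128)
print((tog(atz('side',[(150+300/2.6,140+116/2.6),(150+336/2.6,140+128/2.6)],.04))*1e3).round(1))
# flap foot right face y from initial stop cloud and side lead end
```

```text
[[  -6.  -115.5   40. ]
 [ -45.8 -106.7   40. ]]
[[  -5.1 -168.7   40. ]
 [ -43.9 -166.    40. ]]
```

The fingers are in front of the jaw at about (450, 310), the bar tail is near y ≈ -112 mm as expected, and the flap is still down. I'll push the jaw home.

Call:
{"api": "carry_out", "payload": {"commands": [{"delta_pos": [-0.008,0,0],"delta_rot": [0,0,0],"claw": 0},{"delta_pos": [-0.016,0,0],"delta_rot": [0,0,0],"claw": 0},{"delta_pos": [-0.022,0,0],"delta_rot": [0,0,0],"claw": 0},{"delta_pos": [-0.027,0,0],"delta_rot": [0,0,0],"claw": 0},{"delta_pos": [-0.032,0,0],"delta_rot": [0,0,0],"claw": 0},{"delta_pos": [-0.037,0,0],"delta_rot": [0,0,0],"claw": 0},{"delta_pos": [-0.041,0,0],"delta_rot": [0,0,0],"claw": 0},{"delta_pos": [-0.044,0,0],"delta_rot": [0,0,0],"claw": 0}]}}

```text
time: 9.72
eef_pos: [0.503, -0.0433, 0.0454]
tcp_rot: [0.032, 0.999, 0.001, -0.004]
contact_force: [-5.5, 0.2, 4.0]
opening: -0.0
```

Run:
```python
from h import *
rep()
```

```text
t 9.717 tip_g mm [-87.7 -40.1  28.4] rotvec to align [ 0.0008 -0.0071  0.001 ] F [-5.5  0.2  4. ] open -0.0 q [-0.29  0.19  2.11 -0.    0.85 -1.79]
```

Call:
{"api": "carry_out", "payload": {"commands": [{"delta_pos": [-0.003,0,0],"delta_rot": [0,0,0],"claw": 0},{"delta_pos": [-0.006,0,0],"delta_rot": [0,0,0],"claw": 0},{"delta_pos": [-0.008,0,0],"delta_rot": [0,0,0],"claw": 0},{"delta_pos": [-0.01,0,0],"delta_rot": [0,0,0],"claw": 0},{"delta_pos": [-0.011,0,0],"delta_rot": [0,0,0],"claw": 0},{"delta_pos": [-0.011,0,0],"delta_rot": [0,0,0],"claw": 0}]}}

```text
time: 10.22
eef_pos: [0.5128, -0.0439, 0.0454]
tcp_rot: [0.031, 0.999, 0.001, -0.006]
contact_force: [-7.0, -0.1, 4.8]
opening: -0.001
```

Call:
{"api": "carry_out", "payload": {"commands": [{"delta_pos": [-0.001,0,0],"delta_rot": [0,0,0],"claw": 0},{"delta_pos": [-0.002,0,0],"delta_rot": [0,0,0],"claw": 0},{"delta_pos": [-0.002,0,0],"delta_rot": [0,0,0],"claw": 0}]}}

```text
time: 10.47
eef_pos: [0.5133, -0.0439, 0.0454]
tcp_rot: [0.031, 0.999, 0.001, -0.009]
contact_force: [-8.6, -0.8, 6.0]
opening: -0.002
```

Run:
```python
from h import *
rep()
```

```text
t 10.467 tip_g mm [-77.6 -40.1  28.4] rotvec to align [ 0.001  -0.0179  0.0024] F [-8.6 -0.8  6. ] open -0.0 q [-0.28  0.22  2.08 -0.    0.86 -1.79]
```

Call:
{"api": "carry_out", "payload": {"commands": [{"delta_pos": [-0.002,0,0],"delta_rot": [0,-0.018,0],"claw": 0},{"delta_pos": [-0.004,0,0],"delta_rot": [0,-0.018,0],"claw": 0},{"delta_pos": [-0.005,0,0],"delta_rot": [0,-0.018,0],"claw": 0},{"delta_pos": [-0.005,0,0],"delta_rot": [0,-0.018,0],"claw": 0}]}}

```text
time: 10.8
eef_pos: [0.5137, -0.0438, 0.0447]
tcp_rot: [0.03, 1.0, 0.001, -0.007]
contact_force: [-16.1, -1.7, 11.5]
opening: -0.007
```

Run:
```python
from h import *
rep()
for n,(a,b,c,e) in {'top':(160,240,160,350),'side':(180,310,160,310)}.items():
    p,d=ctrl.read_camera(n);cv2.imwrite(f'pics/{n}9.png',cv2.resize(p[a:b,c:e,::-1],None,fx=4.1,fy=4.1,interpolation=cv2.INTER_CUBIC))
    X=cloud(n,d);G=tog(X.reshape(-1,3))*1e3
    j=G[(abs(G[:,1]+40)<25)&(G[:,2]>48)&(G[:,2]<58)&(G[:,0]>-80)&(G[:,0]<-30)]
    print(n,'jaw back x',len(j),np.percentile(j[:,0],[2,50,98,100]).round(1) if len(j) else '')
```

```text
t 10.8 tip_g mm [-77.1 -39.9  27.7] rotvec to align [ 0.0017 -0.0145  0.004 ] F [-16.1  -1.7  11.5] open -0.01 q [-0.28  0.22  2.08 -0.    0.86 -1.79]
top jaw back x 0 
side jaw back x 74 [-75.4 -52.5 -41.7 -41.3]
```

View pics/top9.png

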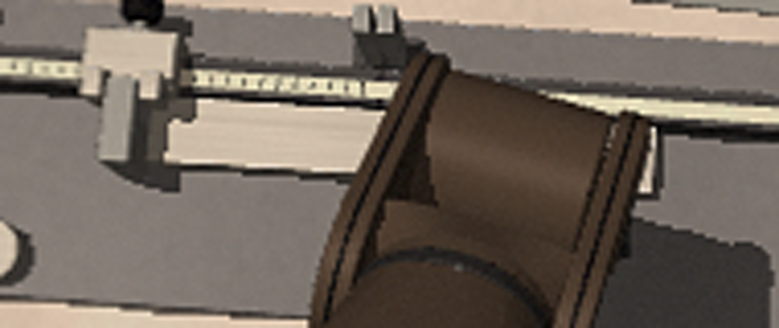

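View pics/side9.png

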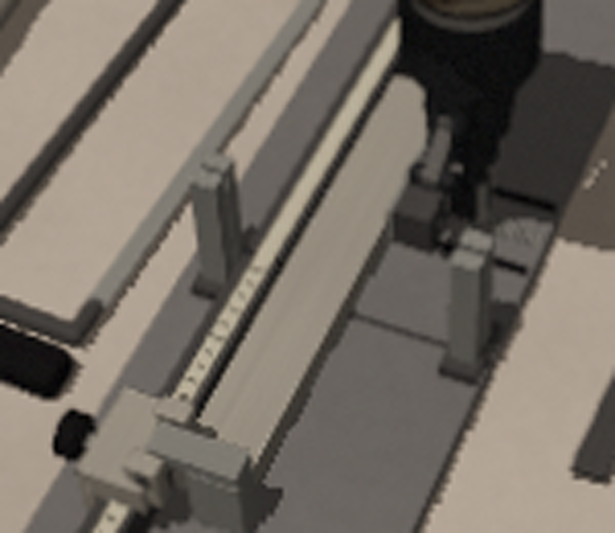

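Call:
{"api": "carry_out", "payload": {"commands": [{"delta_pos": [-0.003,0,-0.001],"delta_rot": [0,-0.015,0],"claw": 0},{"delta_pos": [-0.006,0,-0.001],"delta_rot": [0,-0.015,0],"claw": 0},{"delta_pos": [-0.009,0,-0.001],"delta_rot": [0,-0.015,0],"claw": 0},{"delta_pos": [-0.009,0,-0.001],"delta_rot": [0,-0.015,0],"claw": 0},{"delta_pos": [-0.009,0,-0.001],"delta_rot": [0,-0.015,0],"claw": 0}]}}

```text
time: 11.32
eef_pos: [0.514, -0.0437, 0.0447]
tcp_rot: [0.029, 0.999, 0.002, -0.013]
contact_force: [-29.2, -3.9, 22.1]
opening: -0.003
```

Run:
```python
from h import *
rep()
```

```text
t 11.317 tip_g mm [-77.  -39.8  27.7] rotvec to align [ 0.0024 -0.0265  0.007 ] F [-29.2  -3.9  22.1] open -0.0 q [-0.28  0.22  2.07 -0.    0.87 -1.79]
```

It is firm at 29 N with no further motion. I'll withdraw and check.

Call:
{"api": "carry_out", "payload": {"commands": [{"delta_pos": [0.006,0,0],"delta_rot": [0,0,0],"claw": 0},{"delta_pos": [0.02,0,0],"delta_rot": [0,-0.026,0],"claw": 0},{"delta_pos": [0.035,0,-0.002],"delta_rot": [0,-0.026,0],"claw": 0},{"delta_pos": [0.04,0,-0.03],"delta_rot": [0,-0.026,0],"claw": 0},{"delta_pos": [0.04,0,-0.07],"delta_rot": [0,-0.026,0],"claw": 0},{"delta_pos": [0.04,0,-0.11],"delta_rot": [0,-0.026,0],"claw": 0},{"delta_pos": [0.04,0,-0.15],"delta_rot": [0,-0.026,0],"claw": 0},{"delta_pos": [0.04,0,-0.17],"delta_rot": [0,-0.026,0],"claw": 0}]}}

```text
time: 11.98
eef_pos: [0.4815, -0.0426, 0.222]
tcp_rot: [0.029, 1.0, 0.0, 0.005]
contact_force: [0.4, 0.0, 0.5]
opening: -0.0
```

Call:
{"api": "carry_out", "payload": {"commands": [{"delta_pos": [0,-0.04,0],"delta_rot": [0,0,0],"claw": 0},{"delta_pos": [0,-0.08,0],"delta_rot": [0,0,0],"claw": 0},{"delta_pos": [0,-0.12,0],"delta_rot": [0,0,0],"claw": 0},{"delta_pos": [0,-0.16,0],"delta_rot": [0,0,0],"claw": 0},{"delta_pos": [0,-0.2,0],"delta_rot": [0,0,0],"claw": 0},{"delta_pos": [0,-0.23,0],"delta_rot": [0,0,0],"claw": 0},{"delta_pos": [0,-0.25,0],"delta_rot": [0,0,0],"claw": 0},{"delta_pos": [0,-0.25,0],"delta_rot": [0,0,0],"claw": 0}]}}

```text
time: 12.65
eef_pos: [0.4673, -0.2964, 0.2225]
tcp_rot: [0.031, 1.0, -0.001, 0.006]
contact_force: [-1.0, 0.3, 0.2]
opening: -0.001
```

Run:
```python
from h import *
rep()
for n in('top','side'):
    p,d=ctrl.read_camera(n);np.save(f'pics/{n}10.npy',p)
    a,b,c,e=(150,255,140,410) if n=='top' else (140,340,140,340)
    cv2.imwrite(f'pics/{n}10.png',cv2.resize(p[a:b,c:e,::-1],None,fx=2.9,fy=2.9,interpolation=cv2.INTER_CUBIC))
    G=tog(cloud(n,d).reshape(-1,3))*1e3
    j=G[(abs(G[:,1]+40)<25)&(G[:,2]>48)&(G[:,2]<58)&(G[:,0]>-100)&(G[:,0]<-33)]
    print(n,'jaw x',len(j),np.percentile(j[:,0],[2,50,98,100]).round(1) if len(j) else '')
    f=G[(abs(G[:,1]-195)<6)&(G[:,2]>60)&(G[:,0]>-48)&(G[:,0]<-25)]; print('flap top',np.median(f[:,2]))
    q=G[(G[:,1]>-130)&(G[:,1]<200)&(abs(G[:,2]-40)<4)&(G[:,0]>-50)&(G[:,0]<-2)]
    for y in range(-130,200,30):
        k=q[(q[:,1]>=y)&(q[:,1]<y+30)]
        if len(k)>10: print(y,np.percentile(k[:,0],[1,99]).round(1),np.percentile(k[:,1],[0,100]).round(1))
```

```text
t 12.65 tip_g mm [-106.7 -295.   205.5] rotvec to align [-0.0021  0.0125  0.0029] F [-1.   0.3  0.2] open -0.0 q [-0.75  0.04  1.91  0.01  1.19 -2.26]
top jaw x 230 [-66.6 -54.  -41.2 -40.5]
flap top 82.16460173466156
-130 [-39.5  -2.6] [-114.6 -100.1]
-100 [-40.3  -2.5] [-100.   -70.1]
-70 [-37.9  -2.3] [-69.9 -40.1]
-40 [-38.   -2.3] [-39.9 -10.2]
-10 [-39.7  -2.6] [-9.9 20. ]
20 [-40.2  -2.9] [20.  49.8]
50 [-40.2  -2.6] [50.1 79.6]
80 [-40.1  -2.3] [ 80. 110.]
110 [-40.1  -2.5] [110.3 139.9]
140 [-39.9  -2.6] [140.  169.8]
170 [-49.5  -5.7] [170.3 199.7]
side jaw x 186 [-68.2 -56.  -42.3 -41.5]
flap top 82.1620148588058
-130 [-41.2  -3. ] [-114.9 -100.1]
-100 [-41.6  -2.2] [-99.9 -70.2]
-70 [-36.9  -2.2] [-70.  -40.5]
-40 [-36.8  -2.6] [-39.7 -10.3]
-10 [-46.4  -2.3] [-9.9 20. ]
20 [-40.4  -2.9] [20.2 50. ]
50 [-40.5  -2.4] [50.1 80. ]
80 [-40.9  -2.6] [ 80.2 109.9]
110 [-41.   -2.4] [110.  139.9]
140 [-41.   -2.4] [140.  167.7]
```

View pics/top10.png

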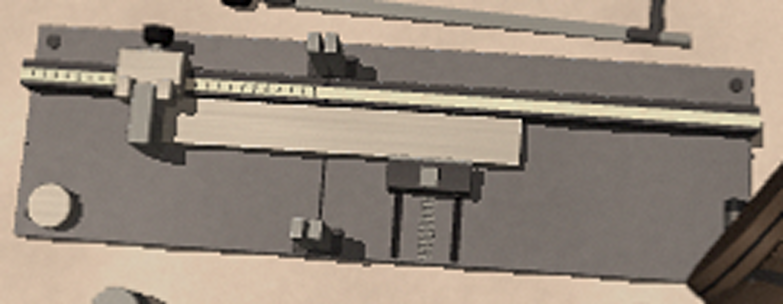

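View pics/side10.png

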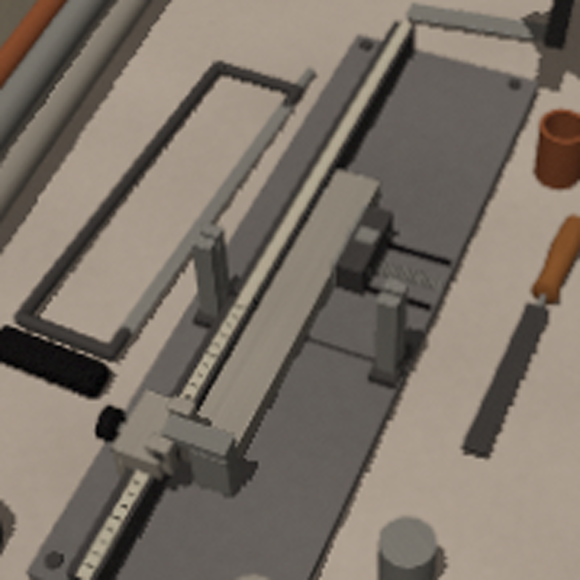

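The flap is flat down at (145, 115) in the top crop. The bar (180–522) runs from the flap along the fence, and the jaw (387–482, 162–195) touches its front edge. The bystanders are where they were, so I'll hand in.

```bash
python3 -c "
from plant import ctrl
print(ctrl.sign_off())"
```

```text
the job is handed in; nothing more can be done
None
```

I carried out all three steps using only closed-fingertip pushes, and handed the job in at about 12.7 s of the 64 s allowed. The hand-in reports no verdict.

- **Flap:** I swung it down from behind. The fingertip stopped at 82 mm height under 11–21 N, and the later depth readings also put its top at 82 mm, which is fully down.
- **Bar:** I pushed it about 58 mm to the left until it stalled at 10–13 N. Its tail measured at guide y ≈ -115 mm, which puts the leading end at about 185 mm. The stop face measured at 185.5 mm.
- **Jaw:** I pushed it home, and it did not move further under 29 N. In the last pictures its front face is at x ≈ -67 to -68 mm, where a tight jaw would be -67 mm. The bar's front edge is at x ≈ -40 mm along its whole length, so the bar is flat against the fence and parallel to it.

**What disagreed:** in the depth readings the jaw's rear edge came out at -40.5 to -42.3 mm, against an ideal of -40 mm. The difference is about the size of the calibration error (2 mm), and the firm stall and the jaw's front face both say it is tight. A rough reading of the bar's tail corners in one side picture gave -107 to -115 mm. I relied on the final depth reading and the stall instead.

The other objects looked unmoved in the last pictures, though I did not measure their positions. The arm finished clear of everything.

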